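# Fish the dropped parts out of the housing with the spring tongs

### The job

A round spacer sleeve and a hexagonal coupling nut have dropped to the bottom of the deep slots in the cast-iron housing. Take the spring tongs from their stand, fetch both parts out with the tongs (the robot's own fingers must not touch them) and lower, not drop, the sleeve into the small compartment of the parts tray and the nut into the large one. Then hang the tongs back upright in their stand; do not disturb the spray can, grease jar, screwdriver or setting block.

Things in the scene. Friction and masses are not known exactly. Their poses are not given: they have to be found in the camera images.
- tongs_grip (a point): Centre of the grip of the upright spring tongs (140 g), half-way between two black rubber pads. z up, y the line along which they are squeezed (half a turn about z: same tongs). Free, the pads are 48 mm over their outer faces, 22 mm wide (x), from 24 mm below to 20 mm above this point. Tip ends 88 mm below it, top of the tongs 30 mm above. May be carried half squeezed, e.g. pads at 43 mm.
- stand_seat (a point): Where tongs_grip is when the tongs hang in their stand, 96 mm above the bench. Fixed stand: wooden upright sleeve on a dark 100 x 100 x 6 mm foot. Its open top, 30 mm below this point, is 16 mm (x) by 48 mm (y) inside, 60 mm deep, x-side walls 8 mm, y ends 4 mm and 12 mm lower. Tongs hang with their y along its y, collars on the x-side walls, tips 2 mm off the foot.
- housing: Fixed dark cast-iron housing, 90 x 130 x 65 mm (x, y, z), 12 mm high feet out to x = +-65 mm; origin at the centre of its underside, z up. Three parallel slots in its top, each 60 mm along x, 18 mm wide, centred at x = 0 and y = -40, 0, +40 mm, floor 15 mm and mouth 65 mm above the bench. Two hold the dropped parts; the third has a fixed bolt head (15 mm diameter, 7 mm tall) that stays.
- sleeve_mid (a point): Centre of the loose round steel spacer sleeve, 12 mm diameter, 22 mm tall, bore mark on top, standing upright on the floor of one of the slots, up to 10 mm off the slot's middle along it. z is its axis. 10 to 22 g.
- nut_mid (a point): Centre of the loose steel hexagonal coupling nut, 14 mm across flats, 16 mm across corners, 22 mm tall, standing upright on the floor of another slot, up to 10 mm off the slot's middle along it, at any yaw. z is its axis. 14 to 28 g.
- sleeve: The spacer sleeve's body; origin at the centre of its underside.
- nut: The coupling nut's body; origin at the centre of its underside.
- tongs: The tongs' frame; origin midway between the two tip ends, 88 mm below tongs_grip, same axes. Two legs form the tips, each 4 mm thick (y), 8 mm wide (x), straight for 58 mm; free, they are 26 mm apart inside and 34 mm outside. Above them, 58 to 64 mm up, steel collars 28 mm wide (x) rest on the stand. A frame bar 26 mm (y) x 14 mm (x) joins the jaws at the top.
- jaw_a (a joint): How far the +y jaw is squeezed inward, straight along the tongs' y: 0 free, 0.0095 m fully. Parallel action: each mm off the pad width comes off the tip gap too (pads 43 mm: gap 21 mm). Its spring pushes back with 2.4 N when free and 0.6 N more per mm. 12 to 20 N of grip holds a part well.
- jaw_b (a joint): The same for the -y jaw. Let go, both jaws spring open.
- tray: Fixed open steel parts tray, 90 x 160 x 22 mm outside (x, y, z), walls and floor 4 mm; origin at the centre of its underside, z up. A divider wall (4 mm thick, as high as the rim) at y = +22 mm parts it into a small compartment on its +y side and a large one on its -y side.
- tray_small (a point): Centre of the small compartment's floor (82 x 52 mm inside), 4 mm above the bench. Place for the sleeve.
- tray_large (a point): Centre of the large compartment's floor (82 x 96 mm inside), 4 mm above the bench. Place for the nut.
- oil_can: A closed dark metal spray can of oil standing upright, 56 mm diameter, 190 mm tall; origin at the centre of its underside. Loose bystander: leave it alone.
- grease_jar: A closed grey grease jar standing upright, 60 mm diameter, 75 mm tall; origin at the centre of its underside. Loose bystander: leave it alone.
- driver: A screwdriver lying on the bench, about 200 mm long and 26 mm high, along its own x, origin under its middle, blade to +x. Loose bystander: leave it alone.
- set_block: A plain steel setting block, 50 x 40 x 50 mm (x, y, z); origin at the centre of its underside. Loose bystander: leave it alone.
Not all that is in view belongs to the job. What is shaped like the tongs but green or orange is not meant.

How it is judged:
By the outcome, as a careful person would: the job done as asked, in the order asked, and still so for the second after the job is handed in, with the robot touching nothing.
It also fails if it takes over 69 s, if anything falls off the work surface, if the arm or the gripper's body presses on something with over 40 N, if the wrist force passes 120 N, or if a joint passes its speed limit or range.

### The arm

A 6-joint arm with a two-finger parallel gripper is mounted at the origin on the work surface. World frame = base frame: x ahead of the robot, y to its left, z up, the work surface at z = 0. Lengths are in mm, angles in degrees, forces in N, time in s.
With the tool pointing down it reaches from about 350 to 850 mm from the base axis. Payload 8.1 kg.
Tool frame: the origin (TCP) lies at the very end of the fingers, on their centre line; the grasp point (between the pads) lies 19 mm behind it (r.grip_depth is the distance from the TCP to the grasp point, in mm); y points along the fingers, z is the direction in which the jaws open and shut, and the axes are right-handed (so a half turn about y gives the same grasp; the last joint's range is limited). The gripper opens to 85 mm and grips with 20 to 120 N. Pads are 22 mm wide; open, the fingers measure 114 mm over their backs; the gripper's body (76 mm by 85 mm) begins 54 mm behind the grasp point. The pads swing forward as they close: fully open they stand 13 mm farther back than shut.
Start: joints at [69.248, 7.471, 85.268, -0, 87.261, -4.893], TCP at [163.945, 577.172, 231.292] pointing down, gripper open.
Joint ranges: [-169.43, 169.43], [-51.17, 129.36], [1.28, 143.12], [-76.62, 256.62], [0, 156.53], [-152.29, 152.29]. Speed limits (degrees/s): [136.94, 136.94, 159.86, 180, 180, 180].

### API

Orientations are given as [roll, pitch, yaw] about the fixed x, y, z axes, in that order (R = Rz(yaw) Ry(pitch) Rx(roll)).
In Python, from bench import readout, eyes, r gives the robot as it stands. The module is installed in compiled form; this text tells all that it offers.
- The arm moves only by the tool move_arm, never from a script. Its argument "motion" is text: rows parted by semicolons, each of 6 numbers parted by spaces: the shift along the world's x, y, z in cm, then the turn, a rotation vector about the world's x, y, z in degrees. A call has 1 to 10 rows; each row is the pose to reach, as a shift and turn from the pose commanded when the call began; what a row does not reach only later rows make up. A row lasts 1/12 s, in which the tool goes at most 41.7 mm and 7.16 degrees, less where a joint would pass 70% of its speed; a pose out of reach is approached as far as the arm can. A call with a gripper value outside its range is refused whole. "fingers" is the finger opening in cm, from 0 to 8.54, set as the call begins (left out, the last holds). The fingers move at their own pace and stop on an object; "squeeze" is the grip in N (left out, the last holds). Time passes only in rows, so rows that repeat a pose let the fingers close. It gives the time, the measured TCP pose, the force and the opening at its end, in the units of the state.
- readout.sense(): the state, without advancing time (a new reading comes with each control period).
- eyes.snapshot(name): name is "scene" or "side" or "wrist"; returns a dict with "image" (480x640x3 uint8, blue, green, red), "fx", "fy", "cx", "cy" (pixels), "world_to_cam" (4x4, takes a point from world to camera coordinates). Camera axes: x right, y down, z forward; pixel columns grow to the right and rows downward; lengths in mm; the calibration is good to about 2 mm. The wrist camera is an equidistant fisheye: a pixel r from the principal point sees the ray r / f radians off the axis. A picture is of the moment at which its call begins. There is no depth.
- r.hand_in(): hands the job in, once; it reports no verdict.
The state is a dict: "time": time; "joint_pos": joint angles; "qd": joint speeds; "joint_efforts": joint torques, N m; "tool_pos": TCP position; "tcp_rot": TCP orientation; "ft_force": force on the tool from outside, world axes, zero at the start; "wrist_torque": the same for the moment, N m; "finger_gap": finger opening in mm.
Only numpy, scipy, OpenCV 4.12 (cv2) and the standard library are available. Lean on these libraries where they do the work, as an engineer would, in place of code of your own. Each camera call takes 0.05 s, during which the arm holds its last target. There are 200 camera calls.

## Working session

There is one attempt and no reset: what is moved stays moved. The work goes in short steps, Python scripts to look and compute and a tool call to move; the robot and the scene stay as the last step left them, time stands still between calls to the robot, and variables do not carry over. Pictures are saved under pics/ and viewed, about 8 in all and at most 12, crops included, and the job is handed in when it is done.

Besides the shell and the picture viewer there is one more tool, called as name(argument=value, ...), one argument or row to a line, values as JSON. move_arm: Moves the arm, as the interface text tells. Its arguments: {"type":"object","properties":{"motion":{"type":"string"},"fingers":{"type":"number"},"squeeze":{"type":"number"}},"required":["motion"]}

```bash
mkdir -p pics
cat > h.py <<'E'
import numpy as np, cv2
from bench import readout, eyes, r
def snap(n,f=None):
    s=eyes.snapshot(n)
    if f: cv2.imwrite('pics/'+f,s['image'])
    return s
def save(s,f):
    import pickle; pickle.dump(s,open(f,'wb'))
def ray(s,u,v):
    T=np.array(s['world_to_cam']);R=T[:3,:3];c=-R.T@T[:3,3]
    x=(u-s['cx'])/s['fx'];y=(v-s['cy'])/s['fy']
    if s.get('fish'):
        t=np.hypot(x,y); k=np.sin(t)/t if t>1e-9 else 1; d=np.array([x*k,y*k,np.cos(t)])
    else: d=np.array([x,y,1.])
    return c,R.T@d
def atz(s,u,v,z):
    c,d=ray(s,u,v); return c+d*(z-c[2])/d[2]
def proj(s,P):
    T=np.array(s['world_to_cam']);p=T[:3,:3]@np.asarray(P,float)+T[:3,3]
    if s.get('fish'):
        q=np.hypot(p[0],p[1]);t=np.arctan2(q,p[2]);k=t/max(q,1e-9);return s['cx']+s['fx']*p[0]*k,s['cy']+s['fy']*p[1]*k
    return s['cx']+s['fx']*p[0]/p[2],s['cy']+s['fy']*p[1]/p[2]
E
python3 - <<'E'
from h import *
a=snap('scene','a.png');b=snap('side','b.png');c=snap('wrist','c.png')
for s,n in((a,'a'),(b,'b'),(c,'c')):
    s['fish']=n=='c'; save(s,n+'.pkl'); T=np.array(s['world_to_cam']);print(s['fx'],s['cx'],s['cy'],(-T[:3,:3].T@T[:3,3]).round(),T[:3,:3].round(2).tolist())
print(readout.sense())
E
```

```text
470.97214445621205 323.79844696571627 242.18795574602368 [876. 320. 849.] [[-0.72, 0.7, -0.01], [0.58, 0.6, -0.55], [-0.38, -0.4, -0.83]]
452.2210767042524 324.6231959325424 238.6056091652233 [ 153. -432.  755.] [[0.72, -0.7, -0.02], [-0.54, -0.54, -0.65], [0.44, 0.47, -0.76]]
371.64829954431775 320.0081910366189 234.08569314413785 [ 85. 600. 373.] [[0.27, 0.96, -0.0], [0.91, -0.26, 0.32], [0.31, -0.09, -0.95]]
{'time': 0.15, 'joint_pos': array([ 6.92466641e+01,  7.50477145e+00,  8.53156436e+01,  1.46295447e-04,
        8.72619798e+01, -4.89317186e+00]), 'qd': array([-0.03706139, -0.11196201, -0.27180889, -0.01409313,  0.03551564,
        0.02334829]), 'joint_efforts': array([ 8.07322922e-04, -5.70064080e+01, -5.01158416e+01, -2.56413250e-04,
        9.45655920e-03,  4.50519826e-05]), 'tool_pos': array([163.80075917, 576.76312731, 230.48287327]), 'tcp_rot': array([-9.00820820e+01,  7.17370755e-03, -1.58601762e+01]), 'ft_force': array([0.56992524, 0.5318113 , 0.41855056]), 'wrist_torque': array([ 0.00372089, -0.01474762, -0.05112256]), 'finger_gap': 85.2368212000408}
```

View pics/a.png

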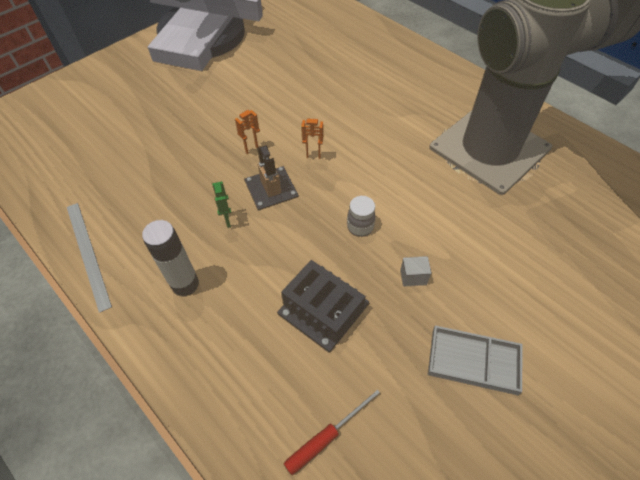

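View pics/b.png

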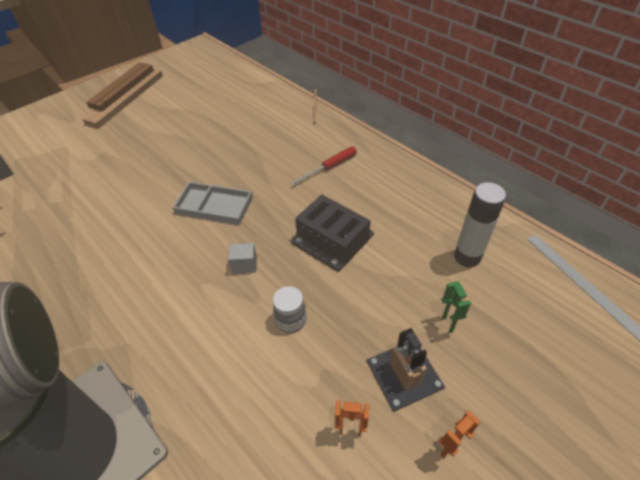

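Scene view: the tongs, with dark pads, are in the wooden stand on a dark foot at about (268,170). There are orange lookalikes at (248,130) and (313,135) and a green one at (222,200). Only the one in the wooden stand with black pads fits the description. In the same view the housing is at (323,303), the tray at (476,359), the jar at (362,215), the block at (416,270), the can at (170,258) and the screwdriver at (333,430). The side view agrees: stand at (406,370), housing at (333,232), tray at (213,203). Next I'll enlarge the stand, housing and tray.

Run:
```python
import cv2,numpy as np
a=cv2.imread('pics/a.png');b=cv2.imread('pics/b.png')
def c(i,x,y,w=100,h=75): return cv2.resize(i[y:y+h,x:x+w],(400,300),interpolation=cv2.INTER_CUBIC)
cv2.imwrite('pics/d.png',np.vstack([np.hstack([c(a,220,140),c(a,273,260)]),np.hstack([c(b,355,330),c(b,283,192)])]))
```

```text
(no output)
```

View pics/d.png

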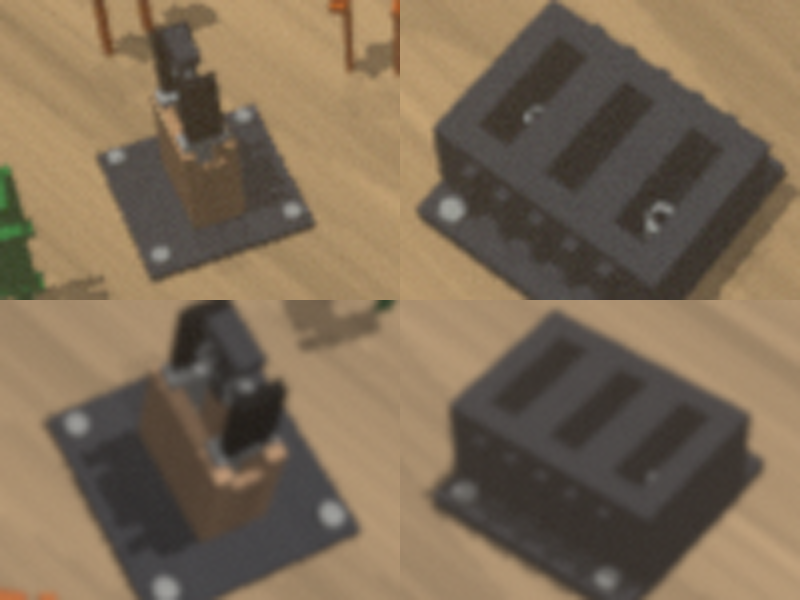

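Run:
```python
from h import *
import pickle
a=pickle.load(open('a.pkl','rb'));b=pickle.load(open('b.pkl','rb'))
def go(n,s,pts,off,z,k=4):
    P=np.array([atz(s,p[0]/k+off[0],p[1]/k+off[1],z)[:2] for p in pts]);c=P.mean(0)
    print(n,c.round(1),P.round(0).tolist())
    e=np.diff(np.vstack([P,P[:1]]),axis=0);print('   len',np.hypot(*e.T).round(0),'ang',np.degrees(np.arctan2(e[:,1],e[:,0])).round(1))
go('foot a',a,[(97,155),(250,105),(315,225),(155,280)],(220,140),6)
go('bolts a',a,[(116,156),(243,116),(291,210),(160,254)],(220,140),7)
go('bolts b',b,[(77,125),(332,214),(165,288)],(355,330),7)
go('house a',a,[(37,128),(155,2),(370,150),(255,288)],(273,260),65)
go('house b',b,[(52,110),(157,12),(350,120),(250,220)],(283,192),65)
go('padtop a',a,[(175,30),(200,80)],(220,140),116)
go('ringtops a',a,[(133,113),(258,215)],(273,260),37)
go('tray a',a,[(434,327),(523,346),(520,391),(429,374)],(0,0),22,1)
go('tray b',b,[(186,184),(252,190),(237,221),(175,207)],(0,0),22,1)
go('div a',a,[(489,338),(485,385)],(0,0),22,1)
go('jar,block,can',a,[(362,205)],(0,0),75,1)
go('',a,[(416,264)],(0,0),50,1)
go('',a,[(160,231)],(0,0),190,1)
```

```text
foot a [ 473.3 -279.5] [[501.0, -344.0], [411.0, -310.0], [445.0, -215.0], [536.0, -249.0]]
   len [ 97. 102.  97. 102.] ang [ 159.6   70.1  -20.4 -110.2]
bolts a [ 471.2 -283.3] [[494.0, -335.0], [420.0, -306.0], [448.0, -232.0], [523.0, -260.0]]
   len [80. 79. 80. 80.] ang [ 158.7   69.2  -20.8 -111. ]
bolts b [ 455.7 -290.1] [[449.0, -231.0], [496.0, -334.0], [422.0, -305.0]]
   len [113.  80.  79.] ang [-65.5 158.7  69.3]
house a [600.9  28.1] [[652.0, -30.0], [566.0, -41.0], [550.0, 86.0], [636.0, 97.0]]
   len [ 87. 129.  87. 128.] ang [-172.5   97.2    7.2  -82.6]
house b [598.6  21.2] [[545.0, 77.0], [634.0, 91.0], [649.0, -37.0], [565.0, -47.0]]
   len [ 90. 129.  85. 126.] ang [   8.7  -83.3 -173.2   99.1]
padtop a [ 471.4 -278.5] [[464.0, -297.0], [478.0, -260.0]]
   len [40. 40.] ang [  69.1 -110.9]
ringtops a [602.9  24.3] [[606.0, -16.0], [600.0, 65.0]]
   len [81. 81.] ang [ 93.6 -86.4]
tray a [479.4 297. ] [[485.0, 206.0], [398.0, 343.0], [472.0, 384.0], [562.0, 255.0]]
   len [162.  85. 157.  92.] ang [ 122.4   29.3  -55.3 -147. ]
tray b [473.9 291.8] [[461.0, 382.0], [560.0, 253.0], [475.0, 198.0], [401.0, 334.0]]
   len [162. 101. 155.  77.] ang [ -52.6 -147.2  118.6   38.5]
div a [468.4 313.2] [[430.0, 290.0], [507.0, 336.0]]
   len [90. 90.] ang [  30.5 -149.5]
jar,block,can [402.6 -61.6] [[403.0, -62.0]]
   len [0.] ang [0.]
 [418.7 101.4] [[419.0, 101.0]]
   len [0.] ang [0.]
 [ 760.  -208.2] [[760.0, -208.0]]
   len [0.] ang [0.]
```

The crop confirms it: dark-padded tongs in the wooden sleeve, with bore or bolt marks showing in the two outer slots. I'll look into the slots from above with the wrist camera on the way.

move_arm(
  motion="1.5 -1.5 0 0 0 0;4 -4 0 0 0 2;7 -7 -1 0 0 4;10 -10 -2 0 0 5;13 -13 -2.5 0 0 6;16 -16 -3 0 0 8;19 -19 -4 0 0 9;22 -22 -4.5 0 0 10;25 -25 -5 0 0 12;27.5 -28 -5.5 0 0 13",
  fingers=8.5,
)

```text
time: 0.98
tool_pos: [435.1, 301.2, 176.8]
tcp_rot: [-90.0, -0.0, -2.7]
ft_force: [0.0, 1.0, 0.7]
finger_gap: 85.1
```

move_arm(
  motion="2.5 -2.5 -0.5 0 0 2;5 -5.5 -1 0 0 4;8 -8.5 -1.5 0 0 5;11 -11.5 -2 0 0 6;14 -15 -2.5 0 0 7;17 -18 -3 0 0 8;20 -21.5 -3.7 0 0 9;22.5 -24.5 -4.2 0 0 10;23.7 -25.7 -4.5 0 0 10;24.2 -26.1 -4.5 0 0 10",
)

```text
time: 1.82
tool_pos: [677.4, 37.1, 130.2]
tcp_rot: [-90.1, 0.1, 6.9]
ft_force: [-0.2, 0.5, 0.3]
finger_gap: 84.8
```

Run:
```python
from h import *
s=snap('wrist','e.png');s['fish']=True;save(s,'e.pkl')
x=readout.sense();print(x['tool_pos'],x['tcp_rot'],x['joint_pos'])
```

```text
[677.11753464  38.39643787 130.66330861] [-9.00287748e+01  8.36641300e-02  6.92723031e+00] [-1.06240363e+00  2.29943274e+01  7.76123691e+01 -4.08113345e-02
  7.94721586e+01 -9.79821706e+01]
```

View pics/e.png

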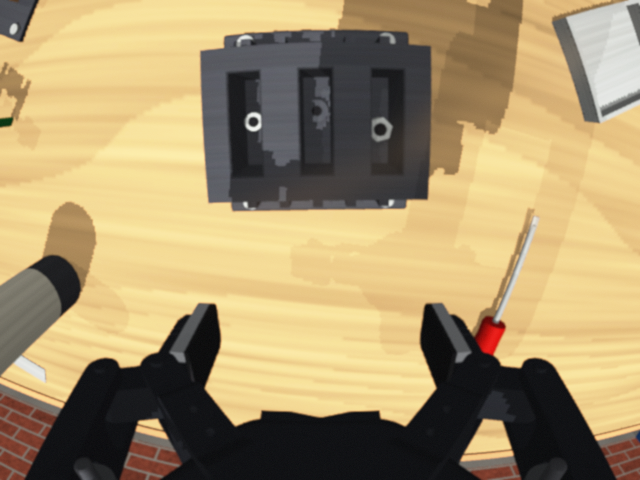

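Wrist view: the sleeve, a round ring, is in the left (local −y) slot at (254,122). The hex nut is in the right (+y) slot at (381,129), and the fixed bolt head is in the middle one at (318,110). I'll measure these and zoom in on the nut.

Run:
```python
from h import *
import pickle
s=pickle.load(open('e.pkl','rb'));im=s['image']
P=np.array([atz(s,u,v,65)[:2] for u,v in [(201,50),(431,46),(428,199),(208,203)]]);print(P.round(1).tolist(),P.mean(0));e=np.diff(np.vstack([P,P[:1]]),axis=0);print(np.hypot(*e.T).round(),np.degrees(np.arctan2(e[:,1],e[:,0])).round(1))
# refine ring / nut by threshold bright in window
g=cv2.cvtColor(im,cv2.COLOR_BGR2GRAY)
for n,(u,v) in dict(sl=(254,122),nut=(381,129)).items():
    w=g[v-18:v+19,u-18:u+19]
    m=(w>(w.min()+w.max())*.45).astype(np.uint8)
    k,l,st,c=cv2.connectedComponentsWithStats(m);
    i=1+np.argmax(st[1:,4]);cc=max(cv2.findContours((l==i).astype(np.uint8),0,2)[0],key=cv2.contourArea);(x,y),rr=cv2.minEnclosingCircle(cc)
    U,V=u-18+x,v-18+y;p=atz(s,U,V,37);print(n,w.max(),st[i],U,V,rr,p.round(1))
    c0=np.array([600,25]);
a=cv2.resize(im[100:160,345:425],(640,480),interpolation=cv2.INTER_CUBIC);cv2.imwrite('pics/f.png',np.clip(a.astype(float)*1.6,0,255))
```

```text
[[565.0, -44.0], [547.6, 84.1], [636.2, 96.3], [654.3, -32.5]] [600.75554492  26.00649345]
[129.  89. 130.  90.] [  97.7    7.8  -82.  -172.7]
sl 242 [   0    0   37   37 1369] 254.0 122.0 25.455944061279297 [605.8 -13.5  37. ]
nut 163 [  9   6  21  25 299] 380.0 129.0 12.649210929870605 [600.8  66.1  37. ]<stdin>:9: RuntimeWarning: overflow encountered in scalar add
[ WARN:0@0.544] global loadsave.cpp:1063 imwrite_ Unsupported depth image for selected encoder is fallbacked to CV_8U.
```

View pics/f.png

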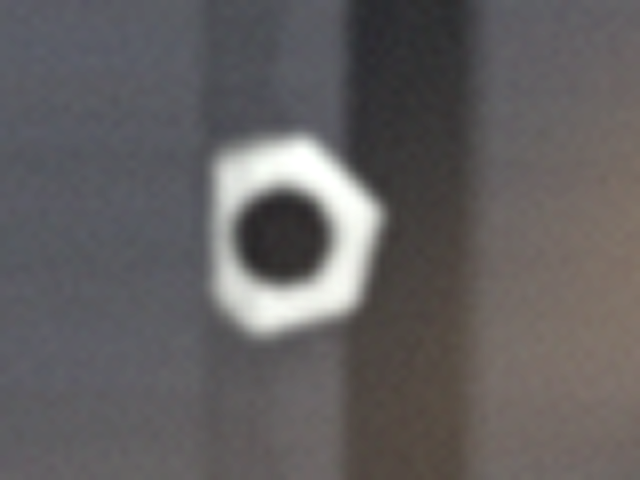

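The nut's hole is at crop pixel (283,236), so image (380.4,129.5). A flat normal lies about 15° counter-clockwise of the slot axis, so I'll turn the tongs about 10° for the nut. Now to the stand.

move_arm(
  motion="-1 -2 1 0 0 -2;-3 -4.7 2 0 0 -4;-5 -7.8 3 0 0 -7;-7 -10.9 4 0 0 -10;-9 -14 5 0 0 -13;-11 -17.2 6 0 0 -16;-13 -20.4 7 0 0 -19;-15.2 -23.8 7 0 0 -21;-17.3 -27.1 7 0 0 -23;-18.8 -29.5 7 0 0 -25",
)

```text
time: 2.7
tool_pos: [486.3, -254.1, 202.7]
tcp_rot: [-90.0, -0.0, -18.0]
ft_force: [-1.2, -0.6, 0.0]
finger_gap: 85.0
```

move_arm(
  motion="-1 -1.6 0 0 0 -1;-1.6 -2.4 0 0 0 -2;-1.7 -2.5 0 0 0 -2.4;-1.7 -2.5 0 0 0 -2.4",
)

```text
time: 3.03
tool_pos: [471.2, -277.3, 202.2]
tcp_rot: [-90.0, -0.0, -20.3]
ft_force: [0.5, -0.1, -0.7]
finger_gap: 85.1
```

Run:
```python
from h import *
s=snap('wrist','g.png');s['fish']=True;save(s,'g.pkl')
x=readout.sense();print(x['tool_pos'],x['tcp_rot'],x['joint_pos'])
```

```text
[ 471.54129613 -276.89670273  202.20715793] [-8.99585762e+01 -1.73714028e-03 -2.01993909e+01] [-3.58216986e+01  1.19962243e-01  9.59941981e+01  4.05915110e-02
  8.38953234e+01 -1.05626628e+02]
```

View pics/g.png

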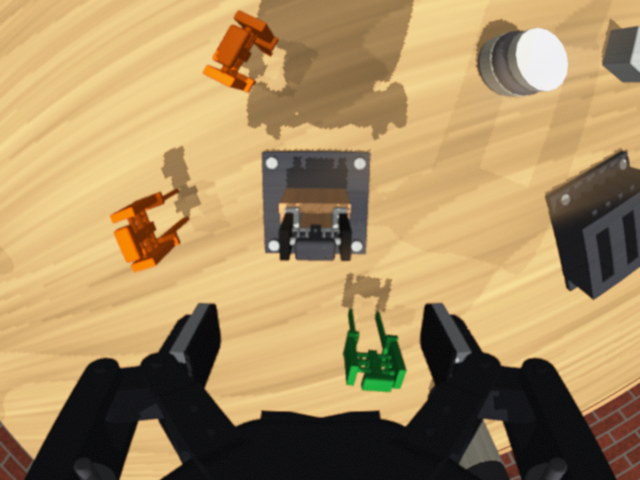

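The wrist view shows the tongs in the stand at about (316,230), foot corners (263,151), (370,151), (368,253) and (265,255), and the green and orange lookalikes well to the sides.

Run:
```python
from h import *
import pickle
s=pickle.load(open('g.pkl','rb'));im=s['image']
def f(n,pts,z):
    P=np.array([atz(s,u,v,z)[:2] for u,v in pts]);e=np.diff(np.vstack([P,P[:1]]),axis=0);print(n,P.mean(0).round(1),P.round(1).tolist(),np.hypot(*e.T).round(),np.degrees(np.arctan2(e[:,1],e[:,0])).round(1))
f('foot',[(263,151),(370,151),(368,253),(265,255)],6)
f('bolts',[(272,163),(360,163),(357,246),(273,246)],7)
f('pad tops',[(286,222),(346,222)],116)
f('green',[(345,365),(403,375)],110)
f('oran',[(115,225),(145,265),(185,225)],50)
f('oran2',[(205,75),(245,15)],116)
# predicted overlay for stand at (472,-282), yaw -20.5
P0=np.array([472,-282,0]);a=np.radians(-20.5);R=np.array([[np.cos(a),-np.sin(a),0],[np.sin(a),np.cos(a),0],[0,0,1]])
for q in [(0,24,116),(0,-24,116),(11,24,116),(-11,24,116),(11,-24,116),(-11,-24,116),(7,13,126),(-7,-13,126),(16,0,66),(-16,0,66)]: print(q,np.round(proj(s,P0+R@np.array(q,float)),1))
b=cv2.resize(im[140:270,240:400],(800,650),interpolation=cv2.INTER_CUBIC)[:600];cv2.imwrite('pics/i.png',b)
```

```text
foot [ 472.6 -281. ] [[408.2, -309.3], [442.3, -217.5], [536.5, -250.6], [503.3, -346.8]] [ 98. 100. 102. 102.] [  69.6  -19.4 -109.1  158.5]
bolts [ 473.4 -282.3] [[421.6, -305.5], [449.6, -229.9], [525.3, -258.5], [497.0, -335.3]] [81. 81. 82. 81.] [  69.6  -20.7 -110.3  158.4]
pad tops [ 458.2 -274.9] [[451.5, -293.0], [464.9, -256.8]] [39. 39.] [  69.7 -110.3]
green [ 593.3 -274.9] [[578.8, -295.5], [607.9, -254.2]] [50. 50.] [  54.8 -125.2]
oran [ 437.5 -431.8] [[413.6, -457.9], [459.6, -447.2], [439.2, -390.2]] [47. 61. 72.] [  13.1  109.6 -110.7]
oran2 [ 331.7 -287.7] [[344.6, -306.1], [318.7, -269.4]] [45. 45.] [125.2 -54.8]
(0, 24, 116) [349.7 244.6]
(0, -24, 116) [276.8 244.3]
(11, 24, 116) [349.2 260.1]
(-11, 24, 116) [350.2 228.7]
(11, -24, 116) [277.4 259.7]
(-11, -24, 116) [276.2 228.4]
(7, 13, 126) [333.3 260.3]
(-7, -13, 126) [292.1 239.5]
(16, 0, 66) [314.3 241.6]
(-16, 0, 66) [314.3 202.6]
```

View pics/i.png

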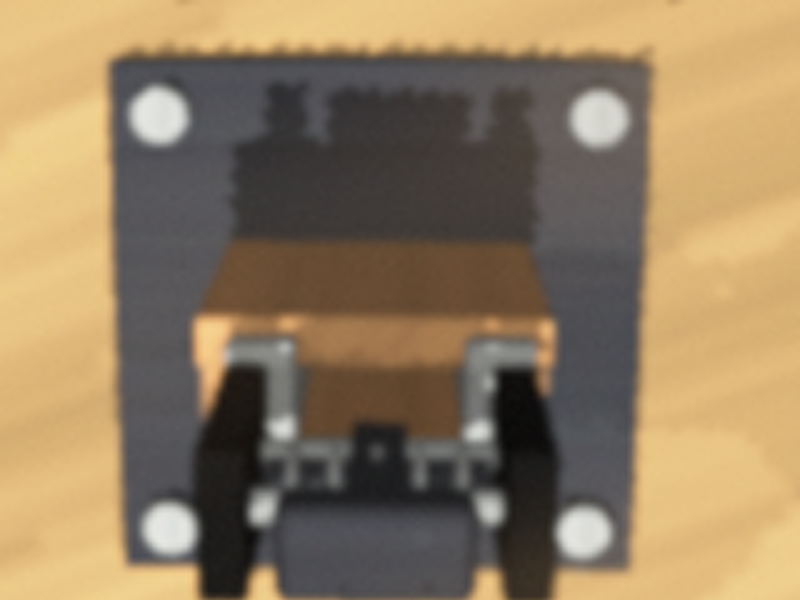

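move_arm(
  motion="0.1 -0.3 -1.5 0 0 -0.3;0.15 -0.4 -4.5 0 0 -0.3;0.15 -0.4 -7.5 0 0 -0.3;0.15 -0.4 -10 0 0 -0.3;0.15 -0.4 -11.6 0 0 -0.3;0.15 -0.4 -12.4 0 0 -0.3;0.15 -0.4 -12.6 0 0 -0.3;0.15 -0.4 -12.6 0 0 -0.3;0.15 -0.4 -12.6 0 0 -0.3",
)

```text
time: 3.83
tool_pos: [473.7, -282.3, 77.7]
tcp_rot: [-90.0, -0.1, -20.5]
ft_force: [0.2, 0.2, 0.8]
finger_gap: 84.9
```

Run:
```python
from h import *
x=readout.sense();print(x['tool_pos'],x['tcp_rot'],x['ft_force'],x['finger_gap'])
```

```text
[ 473.73438253 -282.26738819   77.71492414] [-90.02666431  -0.11837763 -20.50825745] [0.23203392 0.21575749 0.79079345] 84.89844946728803
```

move_arm(
  motion="0 0 0 0 0 0;0 0 0 0 0 0;0 0 0 0 0 0;0 0 0 0 0 0;0 0 0 0 0 0;0 0 0 0 0 0",
  fingers=4.3,
  squeeze=40,
)

```text
time: 4.33
tool_pos: [473.3, -282.7, 77.5]
tcp_rot: [-90.0, -0.1, -20.6]
ft_force: [-0.3, 1.0, 5.8]
finger_gap: 43.1
```

move_arm(
  motion="0 0 0 0 0 0;0 0 0 0 0 0;0 0 0 0 0 0;0 0 0 0 0 0",
)

```text
time: 4.67
tool_pos: [473.3, -282.7, 77.5]
tcp_rot: [-90.0, -0.1, -20.6]
ft_force: [-1.4, 1.1, 6.6]
finger_gap: 43.1
```

move_arm(
  motion="0 0 0.3 0 0 0;0 0 1 0 0 0;0 0 2.2 0 0 0;0 0 3.7 0 0 0;0 0 5.5 0 0 0;0 0 7.3 0 0 0;0 0 9 0 0 0;0 0 10 0 0 0;0 0 10.5 0 0 0;0 0 10.5 0 0 0",
)

```text
time: 5.5
tool_pos: [473.2, -282.7, 183.0]
tcp_rot: [-90.0, -0.1, -20.6]
ft_force: [0.4, 0.1, -1.1]
finger_gap: 43.1
```

Run:
```python
from h import *
s=snap('wrist');s['fish']=True;save(s,'k.pkl')
b=snap('side');save(b,'kb.pkl')
x=readout.sense();print(x['tool_pos'],x['tcp_rot'],x['ft_force'],x['wrist_torque'],x['finger_gap'])
i=s['image'][200:470,200:440];j=b['image'][250:430,330:490]
cv2.imwrite('pics/k.png',np.hstack([cv2.resize(i,(400,450)),cv2.resize(j,(400,450))]))
```

```text
[ 472.20659206 -281.95475339  180.57170719] [-8.99894546e+01  5.04718660e-02 -2.05590744e+01] [ 0.84900208 -0.01252141 -1.91654004] [-0.00643684  0.00747994  0.00244249] 43.112066345047936
```

View pics/k.png

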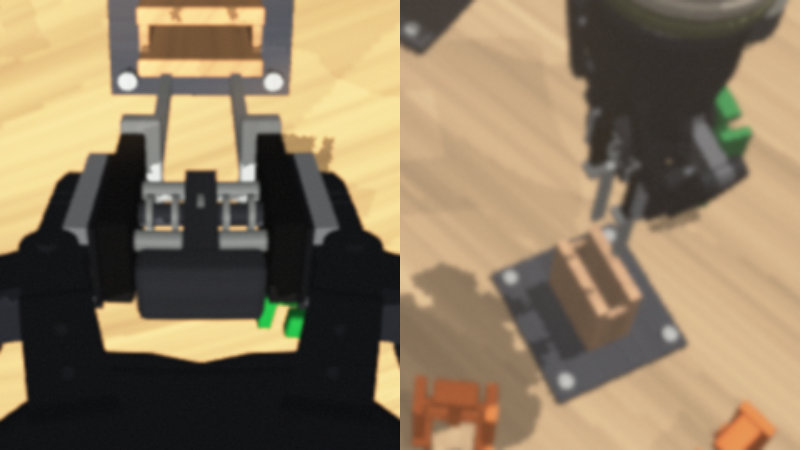

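Tongs are held upright, with both legs visible and the stand empty. Next I'll move over the sleeve.

move_arm(
  motion="0.3 0.6 0 0 0 -2;1 2.2 0 0 0 -7;2.3 4.6 0 0 0 -13;3.6 7.3 0 0 0 -20;5 10 0 0 0 -27;6.4 12.8 0 0 0 -33;7.7 15.6 0 0 0 -39;9.1 18.4 0 0 0 -45;10.4 21 0 0 0 -51;11.6 23.3 0 0 0 -56",
)

```text
time: 6.43
tool_pos: [588.1, -47.1, 179.4]
tcp_rot: [-90.1, 0.1, -76.8]
ft_force: [0.9, -0.4, -1.0]
finger_gap: 43.3
```

move_arm(
  motion="1 2 0 0 0 -4;1.6 3.2 0 0 0 -5.5;1.74 3.5 0 0 0 -5.7;1.74 3.5 0 0 0 -5.7;1.74 3.5 0 0 0 -5.7",
)

```text
time: 6.85
tool_pos: [605.2, -14.7, 180.2]
tcp_rot: [-90.1, 0.0, -82.2]
ft_force: [0.0, -0.5, -0.8]
finger_gap: 43.5
```

Run:
```python
from h import *
import pickle
k=pickle.load(open('k.pkl','rb'))
for v in (244,248): print('tip mid vs tcp(472.5,-282.2)',atz(k,320,v,111).round(1))
s=snap('wrist');s['fish']=True;save(s,'l.pkl')
for i in range(3): x=readout.sense();print(x['time'],x['tool_pos'],x['tcp_rot']);snap('scene')
i=s['image'][100:340,200:440];cv2.imwrite('pics/l.png',cv2.resize(i,(600,600),interpolation=cv2.INTER_CUBIC))
for z in (66,37):
  print(z,np.round([proj(s,(605.9,-13.7,z))],1))
R=lambda x,y:(600.8+x*.991-y*.134,26+x*.134+y*.991,65)
for q in [(30,-49),(-30,-49),(30,-31),(-30,-31)]: print(q,np.round(proj(s,R(*q)),1))
```

```text
tip mid vs tcp(472.5,-282.2) [ 470.4 -281.4  111. ]
tip mid vs tcp(472.5,-282.2) [ 472.9 -282.3  111. ]
6.9 [605.24278982 -15.07240617 180.45101801] [-9.00846694e+01 -6.53606071e-03 -8.22389633e+01]
6.95 [605.37252144 -15.24987809 180.75973677] [-9.00560870e+01 -9.90918464e-03 -8.22739125e+01]
7.0 [605.49026571 -15.25142929 180.95496228] [-9.00327304e+01 -6.34420073e-03 -8.22981136e+01]
66 [[321.  227.5]]
37 [[320.9 216.5]]
(30, -49) [361.9 238.8]
(-30, -49) [280.6 238.6]
(30, -31) [362.8 215.3]
(-30, -31) [279.9 215.1]
```

View pics/l.png

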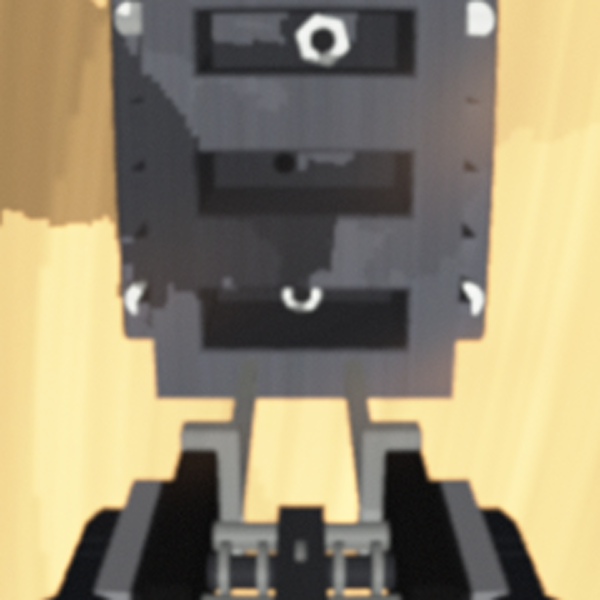

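Slot corners are at crop (203,290)–(408,349), the sleeve ring at about (301,297) and the tips at (245,365) and (357,365), so everything is aligned within 1 mm. Descending.

move_arm(
  motion="0 0 -1 0 0 0;0 0 -2.5 0 0 0;0 0 -4 0 0 0;0 0 -5.4 0 0 0;0 0 -6.6 0 0 0;0 0 -7.6 0 0 0;0 0 -8.4 0 0 0;0 0 -8.9 0 0 0;0 0 -9.1 0 0 0;0 0 -9.1 0 0 0",
)

```text
time: 7.88
tool_pos: [605.9, -14.1, 89.9]
tcp_rot: [-90.0, 0.0, -82.3]
ft_force: [-0.1, 0.8, -1.2]
finger_gap: 42.9
```

Run:
```python
from h import *
x=readout.sense();print(x['tool_pos'],x['tcp_rot'],x['ft_force'],x['wrist_torque'],x['finger_gap'])
```

```text
[605.8835619  -14.12744005  89.94002482] [-9.00181478e+01  6.41729508e-03 -8.22581714e+01] [-0.07589678  0.78899349 -1.15015323] [-0.00477079 -0.02387599 -0.03698355] 42.905830605807814
```

move_arm(
  motion="0 0 0 0 0 0;0 0 0 0 0 0;0 0 0 0 0 0;0 0 0 0 0 0;0 0 0 0 0 0;0 0 0 0 0 0",
  fingers=3.0,
  squeeze=24,
)

```text
time: 8.38
tool_pos: [606.5, -14.2, 91.0]
tcp_rot: [-89.9, -0.0, -82.3]
ft_force: [-0.2, 0.6, 2.4]
finger_gap: 32.5
```

move_arm(
  motion="0 0 0.2 0 0 0;0 0 0.6 0 0 0;0 0 1 0 0 0;0 0 1 0 0 0",
)

```text
time: 8.72
tool_pos: [606.5, -14.2, 101.4]
tcp_rot: [-89.9, -0.0, -82.3]
ft_force: [-0.8, 0.3, -1.0]
finger_gap: 32.4
```

move_arm(
  motion="0 0 0.5 0 0 0;0 0 1.5 0 0 0;0 0 3 0 0 0;0 0 4.5 0 0 0;0 0 6 0 0 0;0 0 7.2 0 0 0;0 0 8.2 0 0 0;0 0 8.6 0 0 0;0 0 8.6 0 0 0",
)

```text
time: 9.47
tool_pos: [606.7, -14.2, 187.8]
tcp_rot: [-89.9, -0.0, -82.3]
ft_force: [0.8, -0.4, -0.8]
finger_gap: 32.4
```

Run:
```python
from h import *
s=snap('wrist');s['fish']=True;save(s,'m.pkl');b=snap('side');a=snap('scene')
x=readout.sense();print(x['tool_pos'],x['tcp_rot'],x['ft_force'],x['finger_gap'])
i=s['image'][140:340,220:420]
u,v=map(int,proj(b,(606,-14,110)));j=b['image'][v-60:v+60,u-60:u+60]
cv2.imwrite('pics/m.png',np.hstack([cv2.resize(k,(400,400),interpolation=cv2.INTER_CUBIC) for k in(i,j)]))
```

```text
[605.38626877 -14.08877192 185.1650545 ] [-9.00882278e+01  2.41225070e-02 -8.22606905e+01] [-0.47192183 -0.38094903 -2.04505601] 32.24149194191657
```

View pics/m.png

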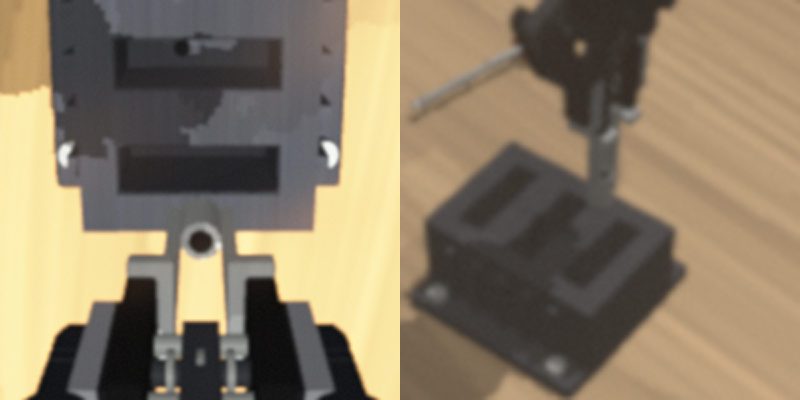

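Sleeve is held between the tips at crop (202,241) and slot 1 is empty. Carrying it to the small compartment.

move_arm(
  motion="-0.4 0.9 0 0 0 1;-1.2 2.8 0 0 0 2;-2.6 6 0 0 0 4;-4.1 9.4 0 0 0 7;-5.6 12.8 0 0 0 9;-7.1 16.2 0 0 0 12;-8.6 19.6 0 0 0 14;-10.1 23 0 0 0 17;-11.5 26.3 0 0 0 19;-12.8 29.3 0 0 0 21",
)

```text
time: 10.45
tool_pos: [475.8, 280.9, 185.5]
tcp_rot: [-90.1, 0.0, -61.1]
ft_force: [0.9, 1.2, -0.7]
finger_gap: 32.2
```

move_arm(
  motion="-1.2 2.8 0 0 0 2;-2 4.7 0 0 0 3.5;-2.5 5.8 0 0 0 4;-2.5 5.8 0 0 0 4;-2.5 5.8 -1 0 0 4;-2.5 5.8 -3 0 0 4;-2.5 5.8 -4.5 0 0 4;-2.5 5.8 -5.5 0 0 4;-2.5 5.8 -6 0 0 4;-2.5 5.8 -6 0 0 4",
)

```text
time: 11.28
tool_pos: [452.4, 335.4, 124.3]
tcp_rot: [-90.2, -0.0, -57.3]
ft_force: [-0.6, 0.4, -0.9]
finger_gap: 32.0
```

Run:
```python
from h import *
s=snap('wrist');s['fish']=True;save(s,'n.pkl')
x=readout.sense();print(x['tool_pos'],x['tcp_rot'],x['ft_force'],x['finger_gap'])
cv2.imwrite('pics/n.png',s['image'])
```

```text
[452.99587997 335.97317726 125.64375436] [-9.00714076e+01 -7.36603816e-03 -5.73255674e+01] [ 1.0259521   0.89018864 -1.41405167] 32.35304255818724
```

View pics/n.png

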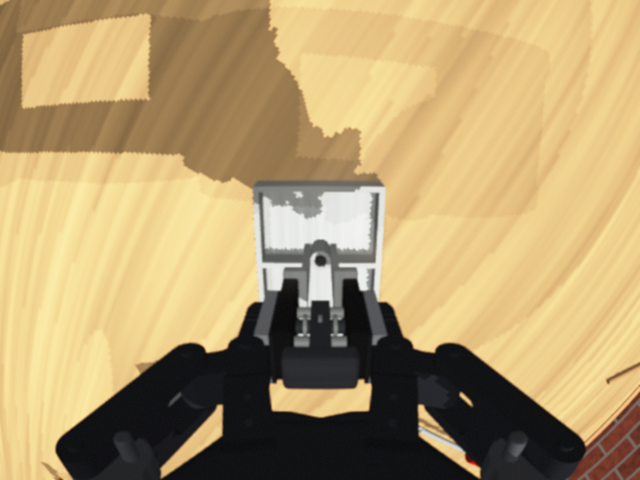

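View: tray far rim corners are at (255,183) and (384,183), the divider at v≈264 running u 260–380, and the sleeve at (320,259). Checking the numbers.

Run:
```python
from h import *
import pickle
s=pickle.load(open('n.pkl','rb'))
f=lambda u,v,z:atz(s,u,v,z)[:2]
A,B=f(255,183,22),f(384,183,22);d=[f(260,264,22),f(380,263,22)]
print(A,B,np.hypot(*(B-A)),np.degrees(np.arctan2(*(B-A)[::-1])),d)
m=(A+B)/2;print('rim mid',m,'div mid',sum(d)/2, 'dist',np.hypot(*(m-sum(d)/2)),'small centre ~',m+ (sum(d)/2-m)*30/58)
for z in(70,73): print(z,f(320.5,260,z))
```

```text
[396.09850157 342.04029346] [469.40356141 389.08108861] 87.10033414313452 32.68880881118234 [array([428.52294945, 292.40832402]), array([501.04136055, 339.96983782])]
rim mid [432.75103149 365.56069104] div mid [464.782155   316.18908092] dist 58.851922305797125 small centre ~ [449.318854   340.02365132]
70 [452.78638789 335.7976425 ]
73 [452.11392854 336.85580861]
```

move_arm(
  motion="-0.1 0.2 -0.7 0 0 0;-0.3 0.4 -1.8 0 0 0;-0.3 0.4 -2.8 0 0 0;-0.3 0.4 -3.5 0 0 0;-0.3 0.4 -4 0 0 0;-0.3 0.4 -4.3 0 0 0;-0.3 0.4 -4.4 0 0 0;-0.3 0.4 -4.4 0 0 0",
)

```text
time: 12.0
tool_pos: [449.9, 340.8, 82.0]
tcp_rot: [-90.0, -0.0, -57.3]
ft_force: [-0.3, -0.6, -0.4]
finger_gap: 32.3
```

move_arm(
  motion="0 0 -0.1 0 0 0;0 0 -0.15 0 0 0;0 0 -0.15 0 0 0",
)

```text
time: 12.25
tool_pos: [450.2, 341.0, 81.1]
tcp_rot: [-90.0, -0.0, -57.3]
ft_force: [-0.8, 0.2, -1.5]
finger_gap: 32.2
```

move_arm(
  motion="0 0 -0.1 0 0 0;0 0 -0.1 0 0 0",
)

```text
time: 12.42
tool_pos: [450.2, 341.0, 80.0]
tcp_rot: [-90.0, -0.0, -57.3]
ft_force: [0.7, -0.6, -0.8]
finger_gap: 32.3
```

move_arm(
  motion="0 0 -0.1 0 0 0;0 0 -0.1 0 0 0",
)

```text
time: 12.58
tool_pos: [450.3, 341.1, 79.9]
tcp_rot: [-90.0, -0.0, -57.3]
ft_force: [-2.2, -1.2, 6.3]
finger_gap: 32.2
```

move_arm(
  motion="0 0 -0.1 0 0 0;0 0 -0.1 0 0 0",
)

```text
time: 12.75
tool_pos: [450.4, 341.2, 79.4]
tcp_rot: [-89.9, -0.0, -57.3]
ft_force: [-3.3, -2.0, 8.8]
finger_gap: 32.8
```

move_arm(
  motion="0 0 -0.05 0 0 0;0 0 -0.05 0 0 0",
)

```text
time: 12.92
tool_pos: [450.5, 341.2, 79.3]
tcp_rot: [-89.9, -0.0, -57.3]
ft_force: [-5.0, -3.6, 13.3]
finger_gap: 32.5
```

Touchdown. I'll ease up about 1 mm and open to the half-squeezed width.

move_arm(
  motion="0 0 0.15 0 0 0;0 0 0.15 0 0 0",
)

```text
time: 13.08
tool_pos: [450.4, 341.1, 79.5]
tcp_rot: [-89.9, -0.0, -57.3]
ft_force: [-0.7, 0.5, 5.3]
finger_gap: 32.2
```

move_arm(
  motion="0 0 0 0 0 0;0 0 0 0 0 0;0 0 0 0 0 0;0 0 0 0 0 0;0 0 0 0 0 0",
  fingers=4.3,
  squeeze=40,
)

```text
time: 13.5
tool_pos: [449.7, 340.7, 78.4]
tcp_rot: [-90.0, 0.0, -57.3]
ft_force: [0.7, 0.4, -2.6]
finger_gap: 43.2
```

move_arm(
  motion="0 0 0.3 0 0 0;0 0 1 0 0 0;0 0 2 0 0 0;0 0 3.5 0 0 0;0 0 5.5 0 0 0;0 0 7.5 0 0 0;0 0 9.3 0 0 0;0 0 10.3 0 0 0;0 0 10.5 0 0 0;0 0 10.5 0 0 0",
)

```text
time: 14.33
tool_pos: [450.5, 341.2, 184.9]
tcp_rot: [-89.9, -0.0, -57.3]
ft_force: [-0.2, 0.2, -1.4]
finger_gap: 43.1
```

Run:
```python
from h import *
x=readout.sense();print(x['tool_pos'],x['tcp_rot'],x['ft_force'],x['finger_gap'])
s=snap('wrist','o.png');s['fish']=True;save(s,'o.pkl')
# sleeve: dark bore on bright: compare small-compartment region
c=proj(s,(450,340.5,26));print(c)
for v in range(int(c[1])-12,int(c[1])+13,2): print(v,s['image'][v,int(c[0])-14:int(c[0])+15:2].max(1))
t=x['tool_pos'];g=cv2.cvtColor(s['image'],cv2.COLOR_BGR2GRAY)
```

```text
[450.46484345 341.17523252 184.90385061] [-8.98799799e+01 -1.93144504e-03 -5.72589056e+01] [-0.15281408  0.20825909 -1.40771888] 43.116519507485336
(np.float64(318.17149083642954), np.float64(212.44193871750605))
200 [233 231 215 161 151 150 142 124 115 156 213 227 225 227 232]
202 [233 231 200 163 151 133 108 103 100 104 145 217 226 227 233]
204 [233 231 229 216 170 117 104 115 115 104 103 192 226 226 233]
206 [233 231 230 232 214 132 165 204 209 192 133 168 225 229 235]
208 [233 231 230 232 217 197 232 212 203 232 220 185 231 233 235]
210 [234 231 230 233 225 230 186  85  69 145 234 225 235 235 235]
212 [234 232 230 232 230 228 139  54  54  83 222 233 234 235 236]
214 [233 232 230 232 229 231 170  70  60 119 230 235 235 235 236]
216 [234 232 230 232 233 234 228 186 184 219 238 236 236 235 236]
218 [234 233 230 232 234 233 234 235 236 238 237 238 237 235 236]
220 [234 232 230 232 234 233 234 236 235 235 236 237 235 235 235]
222 [234 232 231 232 234 233 234 237 236 235 237 238 236 235 236]
224 [234 232 230 232 235 232 234 237 237 235 236 238 236 235 236]
```

The sleeve stands in the small compartment: its bore is seen at (318,212), where predicted. Now to the nut.

move_arm(
  motion="0.4 -0.7 0 0 0 -1;1.3 -2.4 0 0 0 -2;2.9 -5.3 0 0 0 -3;4.7 -8.5 0 0 0 -5;6.5 -11.8 0 0 0 -6;8.3 -15.1 0 0 0 -8;10.1 -18.4 0 0 0 -10;11.9 -21.6 0 0 0 -12;13.4 -24.4 0 0 0 -13;14.5 -26.4 0 0 0 -14",
)

```text
time: 15.22
tool_pos: [595.1, 73.2, 181.9]
tcp_rot: [-90.2, -0.0, -71.5]
ft_force: [-0.5, 0.5, -1.8]
finger_gap: 42.7
```

move_arm(
  motion="0.5 -0.9 0 0 0 -1;0.63 -1.15 0 0 0 -1;0.63 -1.15 0 0 0 -1;0.63 -1.15 0 0 0 -1",
)

```text
time: 15.55
tool_pos: [600.5, 66.3, 183.0]
tcp_rot: [-90.1, 0.1, -72.2]
ft_force: [-0.7, 0.9, -1.0]
finger_gap: 42.7
```

Run:
```python
from h import *
import pickle
s=snap('wrist','p.png');s['fish']=True;save(s,'p.pkl')
x=readout.sense();print(x['tool_pos'],x['tcp_rot'],x['ft_force'],x['finger_gap'])
l=pickle.load(open('l.pkl','rb'))['image']
for n in 'klop':
    q=pickle.load(open(n+'.pkl','rb'))['image']
    t=l[300:345,280:362];m=cv2.matchTemplate(q[290:355,270:372],t,cv2.TM_CCOEFF_NORMED);print(n,cv2.minMaxLoc(m)[1::2])
# nut bore: dark spot
g=cv2.GaussianBlur(cv2.cvtColor(s['image'],cv2.COLOR_BGR2GRAY),(0,0),1)
c=proj(s,(601.1,66.4,37));print('pred nut',c)
R=lambda X,Y:(600.8+X*.991-Y*.134,26+X*.134+Y*.991,65)
print([np.round(proj(s,R(*q)),1).tolist() for q in [(30,31),(-30,31),(30,49),(-30,49)]])
u,v=np.round(c).astype(int);print(u,v)
for w in range(v-16,v+18,2): print(w,g[w,u-20:u+21:2])
```

```text
[600.50160309  66.59393373 183.26357292] [-9.00500862e+01  4.05452986e-02 -7.21763570e+01] [ 0.35016591  0.04483895 -1.15897924] 42.95799579252371
k (0.9539534449577332, (10, 10))
l (0.9999997615814209, (10, 10))
o (0.9349831938743591, (10, 10))
p (0.808654248714447, (10, 10))
pred nut (np.float64(320.52488992978067), np.float64(216.62980972230514))
[[350.4, 243.8], [271.0, 230.4], [355.3, 221.1], [274.4, 207.3]]
321 217
201 [ 69  69  69  69  69  69  69  67  63  70  87  90  91  99 102 104 105 106
 107 108 110]
203 [ 69  69  68  68  68  68  68  64  61  66  82  95  99 100 102 103 105 105
 106 109 110]
205 [ 68  68  68  67  67  67  66  61  60  61  71  89  98 101 102 103 104 105
 107 109 110]
207 [ 68  68  68  67  66  66  64  60  58  58  62  79  96 101 101 103 104 105
 109 110 109]
209 [ 69  67  67  66  66  66  62  58  57  58  58  69  87  99 101 103 104 105
 106 107 108]
211 [ 65  63  63  63  65  69  66  59  57  57  56  61  79  97 103 105 105 105
 106 106 108]
213 [ 59  58  57  58  69 114 132 103  65  54  54  62  86 102 106 109 109 110
 109 108 108]
215 [ 56  57  56  57  79 173 220 171  78  50  51  64 108 135 121 107 107 108
 107 107 107]
217 [ 49  50  51  53  72 166 231 181  77  48  48  70 158 210 165  94  83  87
  90  93  97]
219 [ 42  42  42  43  57 139 222 194  97  51  52  98 199 240 187  83  58  61
  64  66  71]
221 [ 40  39  40  39  48 113 203 218 150  83  95 166 225 224 157  69  51  53
  54  54  55]
223 [ 40  40  40  39  41  70 129 170 155 129 142 178 182 145  83  47  43  45
  46  47  48]
225 [ 39  39  39  38  38  42  55  77  97 118 130 116  85  59  42  38  37  38
  38  39  40]
227 [38 38 38 38 38 38 38 40 49 64 72 59 43 37 37 37 36 37 36 36 37]
229 [38 38 38 38 38 38 37 37 38 39 39 38 37 37 36 36 36 36 36 36 36]
231 [38 38 38 38 38 38 37 37 37 37 36 36 37 37 36 36 36 36 36 36 37]
233 [39 38 38 37 37 37 37 36 36 36 36 36 36 36 36 36 36 36 36 36 36]
```

move_arm(
  motion="0.05 -0.1 -1 0 0 0;0.05 -0.1 -2.5 0 0 0;0.05 -0.1 -4 0 0 0;0.05 -0.1 -5.4 0 0 0;0.05 -0.1 -6.6 0 0 0;0.05 -0.1 -7.6 0 0 0;0.05 -0.1 -8.5 0 0 0;0.05 -0.1 -9.1 0 0 0;0.05 -0.1 -9.4 0 0 0;0.05 -0.1 -9.4 0 0 0",
)

```text
time: 16.43
tool_pos: [601.4, 64.3, 89.1]
tcp_rot: [-90.0, 0.0, -72.3]
ft_force: [0.1, -0.3, -0.8]
finger_gap: 43.2
```

move_arm(
  motion="0 0 0 0 0 0;0 0 0 0 0 0;0 0 0 0 0 0;0 0 0 0 0 0;0 0 0 0 0 0;0 0 0 0 0 0;0 0 0 0 0 0",
  fingers=3.0,
  squeeze=24,
)

```text
time: 17.02
tool_pos: [601.9, 64.3, 89.9]
tcp_rot: [-90.0, -0.0, -72.3]
ft_force: [0.1, 0.6, -0.1]
finger_gap: 36.4
```

move_arm(
  motion="0 0 0.2 0 0 0;0 0 0.6 0 0 0;0 0 1 0 0 0;0 0 1 0 0 0",
)

```text
time: 17.35
tool_pos: [602.5, 64.4, 101.2]
tcp_rot: [-89.9, -0.0, -72.3]
ft_force: [0.3, 0.4, -1.2]
finger_gap: 36.5
```

move_arm(
  motion="0 0 0.5 0 0 0;0 0 1.5 0 0 0;0 0 3 0 0 0;0 0 4.5 0 0 0;0 0 6 0 0 0;0 0 7.2 0 0 0;0 0 8.2 0 0 0;0 0 8.6 0 0 0;0 0 8.6 0 0 0",
)

```text
time: 18.1
tool_pos: [602.5, 64.3, 187.3]
tcp_rot: [-89.9, -0.0, -72.3]
ft_force: [-0.5, -0.0, -0.9]
finger_gap: 36.1
```

Run:
```python
from h import *
import pickle
s=snap('wrist','q.png');s['fish']=True;save(s,'q.pkl')
x=readout.sense();print(x['tool_pos'],x['tcp_rot'],x['ft_force'],x['finger_gap'])
for n in 'mq':
    i=pickle.load(open(n+'.pkl','rb'))['image'];g=cv2.cvtColor(i,cv2.COLOR_BGR2GRAY)
    for w in range(240,282,3): print(w,g[w,296:346:2])
```

```text
[601.94109741  64.36510643 186.06495561] [-8.99616113e+01 -1.11718139e-02 -7.22567892e+01] [ 0.046291    0.04094706 -1.95400745] 36.46524764129113
240 [104 106 105 104 104 107 108 103 100 100 101 101 102 102  95  99 104 108
 105 108 107 106 105 105 107]
243 [104 105 103 104 100 103 105 102 100 102 102 101 101  99  96  92  96 103
 103 105 104 105 106 108 107]
246 [102 103 106 102 102 101 102  97  99 104 101 101 102  98  96  92  88  99
 103 102 103 108 106 108 108]
249 [102 104 104 104 101 101 101  98 100 104 102 103 101 100  98  93  89  96
 104 104 106 108 108 109 111]
252 [102 104 103 102 102 102 103  98 104 118 132 140 145 154 146 113  93  96
 104 103 105 107 109 111 111]
255 [162 162 162 143 105 101 102 101 133 151 134 102  91 123 163 169 136  99
 104 106 109 147 171 174 174]
258 [232 232 232 210 113 103 100 121 147 126  45  32  34  37  55 142 171 135
 106 107 113 210 237 239 240]
261 [232 232 231 191 105 102 101 125 141  95  36  37  40  40  42 118 202 175
 107 106 108 200 237 239 238]
264 [230 232 231 169 104 103 103 161 176 144  85  46  43  50  91 153 212 194
 108 106 108 176 237
[... 1342 characters left out ...]
  29  31  31  32  87 161 171
 155 104 104 105 105 104 110]
264 [ 42  86 102 102 101  87 143 235 239 214  99  61  45  66 110 157 168 158
 122  92 102 103 103 106 109]
267 [ 75  95 100  99 100  80  64 144 209 214 152 152 162 197 196 165 107  61
  47  77 100 101 101 101 105]
270 [111 110 108  94  98  71  43  41  43  52  91 128 169 222 146  66  44  45
  45  70  98 101 108 110 110]
273 [144 146 139 110  98  69  42  40  40  42  39  40  44  46  42  43  42  43
  43  65  97 116 140 144 143]
276 [147 147 143 114  95  61  39  39  40  41  41  40  40  41  41  43  41  42
  43  58  94 120 142 147 144]
279 [148 147 142 114  87  60  40  41  40  40  40  41  39  40  40  42  41  41
  40  53  87 117 144 146 143]
```

Nut is held: outline u 306–333, bore at (320,258), turned about 7°. Carrying it to the large compartment.

move_arm(
  motion="-0.4 0.7 0 0 0 1;-1.2 2.3 0 0 0 2;-2.5 4.8 0 0 0 4;-4 7.6 0 0 0 6;-5.5 10.4 0 0 0 8;-7 13.2 0 0 0 10;-8.4 16 0 0 0 12;-9.6 18.3 0 0 0 14;-10.6 20.2 0 0 0 15;-11 21 0 0 0 15",
)

```text
time: 18.98
tool_pos: [489.1, 276.9, 184.4]
tcp_rot: [-90.1, 0.1, -57.0]
ft_force: [-1.0, 0.3, -1.6]
finger_gap: 36.4
```

move_arm(
  motion="0 0 -0.7 0 0 0;0 0 -2 0 0 0;0 0 -3.7 0 0 0;0 0 -5.4 0 0 0;0 0 -7 0 0 0;0 0 -8.4 0 0 0;0 0 -9.4 0 0 0;0 0 -10 0 0 0;0 0 -10.3 0 0 0;0 0 -10.4 0 0 0",
)

```text
time: 19.82
tool_pos: [491.7, 273.7, 81.0]
tcp_rot: [-90.1, 0.0, -57.3]
ft_force: [-0.1, 0.8, -1.8]
finger_gap: 36.8
```

move_arm(
  motion="0 0 -0.05 0 0 0;0 0 -0.1 0 0 0;0 0 -0.15 0 0 0;0 0 -0.15 0 0 0",
)

```text
time: 20.15
tool_pos: [492.1, 274.6, 80.9]
tcp_rot: [-89.9, -0.0, -57.3]
ft_force: [-0.7, -0.5, -1.6]
finger_gap: 36.4
```

move_arm(
  motion="0 0 -0.1 0 0 0;0 0 -0.1 0 0 0",
)

```text
time: 20.32
tool_pos: [491.8, 274.5, 79.4]
tcp_rot: [-90.0, -0.0, -57.3]
ft_force: [-0.4, 0.3, -1.8]
finger_gap: 36.7
```

move_arm(
  motion="0 0 -0.1 0 0 0;0 0 -0.1 0 0 0",
)

```text
time: 20.48
tool_pos: [491.9, 274.5, 78.9]
tcp_rot: [-90.0, -0.0, -57.3]
ft_force: [-1.7, -0.7, 3.7]
finger_gap: 36.7
```

move_arm(
  motion="0 0 -0.1 0 0 0;0 0 -0.1 0 0 0",
)

```text
time: 20.65
tool_pos: [492.1, 274.5, 78.8]
tcp_rot: [-90.0, -0.0, -57.3]
ft_force: [-4.4, -2.1, 11.8]
finger_gap: 36.8
```

move_arm(
  motion="0 0 -0.05 0 0 0;0 0 -0.05 0 0 0",
)

```text
time: 20.82
tool_pos: [492.1, 274.6, 78.8]
tcp_rot: [-90.0, -0.0, -57.3]
ft_force: [-5.9, -3.0, 15.1]
finger_gap: 36.5
```

move_arm(
  motion="0 0 0.15 0 0 0;0 0 0.2 0 0 0",
)

```text
time: 20.98
tool_pos: [492.0, 274.5, 79.1]
tcp_rot: [-90.0, -0.0, -57.3]
ft_force: [0.5, -0.8, -2.2]
finger_gap: 36.5
```

move_arm(
  motion="0 0 0 0 0 0;0 0 0 0 0 0;0 0 0 0 0 0;0 0 0 0 0 0;0 0 0 0 0 0",
  fingers=4.3,
  squeeze=40,
)

```text
time: 21.4
tool_pos: [491.6, 274.3, 78.5]
tcp_rot: [-90.0, 0.0, -57.3]
ft_force: [-1.1, -0.2, -1.9]
finger_gap: 42.9
```

move_arm(
  motion="0 0 0.3 0 0 0;0 0 1 0 0 0;0 0 2 0 0 0;0 0 3.5 0 0 0;0 0 5.5 0 0 0;0 0 7.5 0 0 0;0 0 9.3 0 0 0;0 0 10.3 0 0 0;0 0 10.5 0 0 0;0 0 10.5 0 0 0",
)

```text
time: 22.23
tool_pos: [492.3, 274.6, 184.9]
tcp_rot: [-89.9, -0.0, -57.3]
ft_force: [-0.2, 0.4, -1.8]
finger_gap: 42.6
```

Run:
```python
from h import *
import pickle
s=snap('wrist','t.png');s['fish']=True;save(s,'t.pkl');a=snap('scene','ta.png');save(a,'ta.pkl');
x=readout.sense();print(x['tool_pos'],x['tcp_rot'],x['ft_force'],x['finger_gap'],x['joint_pos'])
l=pickle.load(open('l.pkl','rb'))['image']
t=l[300:345,280:362];m=cv2.matchTemplate(s['image'][290:355,270:372],t,cv2.TM_CCOEFF_NORMED);print(cv2.minMaxLoc(m)[1::2])
for n,c in dict(nut=(492,274,26),sl=(450,340.5,26)).items():
    u,v=np.round(proj(s,c)).astype(int);print(n,u,v)
    for w in range(v-14,v+16,2): print(w,s['image'][w,u-18:u+19:2].max(1))
```

```text
[491.1901454  274.10115651 182.66330409] [-9.00842979e+01  1.30672299e-02 -5.72601455e+01] [-0.66960311  0.14666882 -2.43839251] 43.1072658099996 [ 2.39405467e+01  3.34563319e+00  9.47700755e+01  1.82285836e-05
  8.19695959e+01 -8.79931994e+00]
(0.9696762561798096, (10, 10))
nut 318 212
198 [237 239 238 221 165 156 155 132 117 112 109 112 152 205 231 230 231 238
 240]
200 [238 239 238 230 182 149 123 110 118 143 123 108 101 152 229 230 231 237
 240]
202 [238 240 238 235 197 148 117 140 198 236 228 193 139 146 229 230 231 235
 240]
204 [238 239 239 237 232 190 167 231 242 239 237 238 233 203 221 231 233 237
 240]
206 [238 240 238 237 236 229 236 240 209 146 134 196 239 239 231 237 239 239
 240]
208 [238 240 239 237 236 239 243 222  94  64  63  86 200 240 236 239 240 239
 240]
210 [239 239 239 238 236 237 240 202  69  60  60  63 175 242 238 239 240 239
 240]
212 [239 240 239 237 236 236 240 232 114  61  59  86 209 242 239 239 239 238
 240]
214 [238 239 239 238 236 237 241 243 216 142 141 188 239 242 241 239 240 239
 240]
216 [239 240 239 237 237 236 241 242 240 237 239 240 241 241 241 
[... 988 characters left out ...]
43  85 216 230 144 133 144 156
 159]
118 [137 139 135 132 137 134 179 224 114  43  42  54 167 223 146 139 151 156
 158]
120 [139 136 133 129 129 133 144 197 149  66  54 125 182 162 145 144 152 154
 159]
122 [139 135 133 131 130 131 132 148 156 139 127 199 216 144 142 138 144 142
 149]
124 [138 136 133 129 129 132 131 133 142 145 147 147 154 137 133 135 134 136
 139]
126 [138 137 133 129 130 132 134 131 132 137 134 132 135 135 135 135 133 134
 138]
128 [137 135 131 130 129 132 132 130 137 136 135 132 134 137 136 133 133 134
 137]
130 [138 136 132 129 129 131 133 130 134 136 134 133 135 136 135 133 132 135
 137]
132 [136 135 131 130 129 131 133 131 133 137 136 132 135 137 134 134 133 134
 137]
```

Both parts stand upright in their compartments with bores at the predicted places. Returning to the stand.

move_arm(
  motion="0 -0.8 0 0 0 1;-0.1 -2.5 0 0 0 2;-0.2 -5.5 0 0 0 4;-0.3 -8.8 0 0 0 6;-0.4 -12.1 0 0 0 8;-0.5 -15.4 0 0 0 10;-0.6 -18.7 0 0 0 12;-0.7 -22 0 0 0 15;-0.8 -25.3 0 0 0 17;-0.9 -28.6 0 0 0 19",
)

```text
time: 23.17
tool_pos: [481.5, -13.0, 182.1]
tcp_rot: [-90.1, 0.1, -38.1]
ft_force: [0.2, -0.1, -1.0]
finger_gap: 43.6
```

move_arm(
  motion="-0.1 -3.3 0 0 0 2;-0.2 -6.6 0 0 0 4;-0.3 -9.9 0 0 0 6;-0.4 -13.2 0 0 0 8;-0.5 -16.5 0 0 0 10;-0.6 -19.8 0 0 0 12;-0.7 -22.9 0 0 0 14;-0.8 -25.3 0 0 0 16;-0.9 -26.7 0 0 0 17;-0.9 -27.1 0 0 0 17.7",
)

```text
time: 24.0
tool_pos: [472.4, -284.5, 181.9]
tcp_rot: [-90.0, 0.2, -20.6]
ft_force: [0.5, -0.4, -0.7]
finger_gap: 43.1
```

move_arm(
  motion="0 0 0 0 0 0;0 0 0 0 0 0;0 0 0 0 0 0",
)

```text
time: 24.25
tool_pos: [473.7, -281.3, 183.2]
tcp_rot: [-90.0, 0.1, -20.5]
ft_force: [-0.9, 0.4, -1.2]
finger_gap: 43.3
```

Run:
```python
from h import *
import pickle
s=snap('wrist','w.png');s['fish']=True;save(s,'w.pkl')
for i in range(2): x=readout.sense();print(x['tool_pos'],x['tcp_rot'],x['ft_force'],x['finger_gap']);snap('side')
k=pickle.load(open('k.pkl','rb'))['image']
t=k[205:255,262:380];m=cv2.matchTemplate(s['image'][165:295,222:420],t,cv2.TM_CCOEFF_NORMED);print(cv2.minMaxLoc(m)[1::2],'ref 40,40')
```

```text
[ 473.86231392 -281.3848144   183.40955638] [-8.99752524e+01  3.31996544e-02 -2.05079377e+01] [-0.45745547  0.5968317  -1.44987771] 42.967332993786854
[ 473.92100594 -281.49354303  183.59201074] [-8.99855431e+01  1.60669320e-02 -2.05001160e+01] [ 0.72728579  0.16234209 -1.90834947] 43.200665403531055
(0.9827173948287964, (38, 41)) ref 40,40
```

move_arm(
  motion="0 -0.15 -0.7 0 0 0;0 -0.15 -2 0 0 0;0 -0.15 -3.5 0 0 0;0 -0.15 -5 0 0 0;0 -0.15 -6.5 0 0 0;0 -0.15 -7.8 0 0 0;0 -0.15 -9 0 0 0;0 -0.15 -9.9 0 0 0;0 -0.15 -10.4 0 0 0;0 -0.15 -10.5 0 0 0",
)

```text
time: 25.23
tool_pos: [473.3, -283.8, 77.6]
tcp_rot: [-90.0, 0.1, -20.6]
ft_force: [0.3, -0.0, -1.9]
finger_gap: 43.0
```

move_arm(
  motion="0 0 -0.05 0 0 0;0 0 -0.1 0 0 0;0 0 -0.15 0 0 0;0 0 -0.15 0 0 0",
)

```text
time: 25.57
tool_pos: [474.1, -284.4, 77.9]
tcp_rot: [-90.0, -0.1, -20.6]
ft_force: [-0.0, -0.5, -1.8]
finger_gap: 43.0
```

move_arm(
  motion="0 0 -0.1 0 0 0;0 0 -0.1 0 0 0;0 0 -0.1 0 0 0",
)

```text
time: 25.82
tool_pos: [474.3, -284.6, 77.0]
tcp_rot: [-90.0, -0.1, -20.6]
ft_force: [0.4, 0.2, 3.7]
finger_gap: 43.2
```

move_arm(
  motion="0 0.05 0.1 0 0 0;-0.05 0.17 0.15 0 0 0;-0.05 0.17 0.1 0 0 0;-0.05 0.17 0 0 0 0;-0.05 0.17 0 0 0 0;-0.05 0.17 0 0 0 0",
)

```text
time: 26.32
tool_pos: [473.3, -282.3, 76.4]
tcp_rot: [-90.0, -0.0, -20.6]
ft_force: [-1.2, 2.0, 3.6]
finger_gap: 42.9
```

move_arm(
  motion="0 0 0 0 0 0;0 0 0 0 0 0;0 0 0 0 0 0;0 0 0 0 0 0;0 0 0 0 0 0;0 0 0 0 0 0;0 0 0 0 0 0",
  fingers=8.5,
)

```text
time: 26.9
tool_pos: [473.2, -282.5, 76.2]
tcp_rot: [-90.0, 0.0, -20.6]
ft_force: [-0.1, 0.1, 0.1]
finger_gap: 84.7
```

move_arm(
  motion="0 0 0.3 0 0 0;0 0 1.2 0 0 0;0 0 2.7 0 0 0;0 0 5 0 0 0;0 0 8 0 0 0;0 0 10.5 0 0 0;0 0 12.6 0 0 0;0 0 12.6 0 0 0;0 0 12.6 0 0 0",
)

```text
time: 27.65
tool_pos: [474.3, -283.3, 205.0]
tcp_rot: [-90.1, -0.3, -20.6]
ft_force: [1.1, -0.5, -0.1]
finger_gap: 84.9
```

Run:
```python
from h import *
import pickle
s=snap('wrist');s['fish']=True;save(s,'y.pkl');a=snap('scene');b=snap('side')
x=readout.sense();print(x['tool_pos'],x['tcp_rot'],x['ft_force'],x['finger_gap'],x['time'])
z=lambda i,w=400,h=300:cv2.resize(i,(w,h),interpolation=cv2.INTER_CUBIC)
cv2.imwrite('pics/y.png',np.vstack([np.hstack([z(s['image'][140:290,220:420]),z(a['image'][315:405,415:535])]),np.hstack([z(b['image']),z(a['image'])])]))
k=pickle.load(open('a.pkl','rb'));kb=pickle.load(open('b.pkl','rb'))
for n,P,zz in(('jar',(402,-62,75),0),('block',(419,101,50),0)):
    u,v=np.round(proj(k,P)).astype(int);d=np.abs(k['image'][v-20:v+40,u-25:u+25].astype(int)-a['image'][v-20:v+40,u-25:u+25]).max(2);print(n,np.median(d),d.mean().round(1))
for n,(r0,r1,c0,c1) in dict(can=(220,300,140,200),driver=(385,475,280,385)).items():
    d=np.abs(k['image'][r0:r1,c0:c1].astype(int)-a['image'][r0:r1,c0:c1]).max(2);print(n,np.median(d),d.mean().round(1))
```

```text
[ 472.65335777 -282.02198628  201.1703499 ] [-89.97214623   0.10196172 -20.56067377] [-0.34750333 -0.24407809 -0.77413674] 84.76504778768596 27.8
jar 6.0 8.6
block 6.0 5.9
can 7.0 6.5
driver 7.0 7.0
```

View pics/y.png

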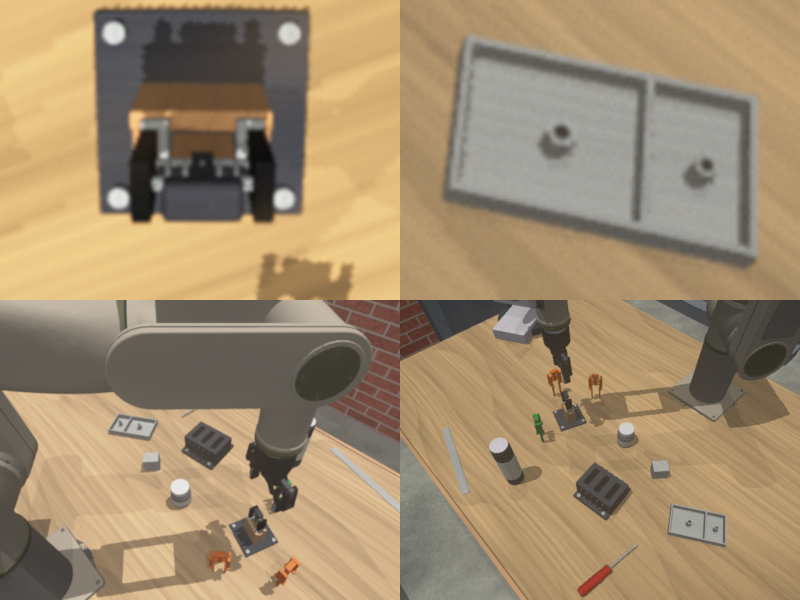

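The tongs hang upright in the stand. The nut stands in the large compartment at crop (558,138) and the sleeve in the small one at (702,170). The other objects look unmoved. Handing in.

```bash
python3 -c "
from bench import r
print(r.hand_in())"
```

```text
the job is handed in; nothing more can be done
None
```

I fetched both parts out of the housing with the spring tongs and handed the job in at about 28 s of the 69 s allowed; `hand_in` gives no verdict. The sleeve was lowered to floor contact in the small compartment and the nut to floor contact in the large one. The tongs were then hung back in their stand.

**Last checks:**
- **Parts:** both stand upright, each in its own compartment.
- **Tongs:** they hang upright and seated in the stand, and the gripper is open and clear above them.
- **Bystanders:** the spray can, grease jar, screwdriver and setting block showed only noise-level differences from the first scene picture.
- **Forces:** the highest wrist force I saw at the end of a move was about 17 N, at the nut's touchdown.

**Small disagreements:** these did not affect the result.
- Finger openings while holding differed from what I expected: 32.4 mm against 34 for the sleeve, and 36.4 mm against 36 for the nut, which was gripped about 7° off its flats.
- TCP readings wandered by 1–3 mm, so I set the final heights by touch.

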